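# Bolt the guard and switch on the block heater with the reach hook

### The arm

A 6-joint arm with a two-finger parallel gripper is mounted at the origin on the work surface. World frame = base frame: x ahead of the robot, y to its left, z up, the work surface at z = 0. Lengths are in mm, angles in rad, forces in N, time in s.
With the tool pointing down it reaches from about 325 to 925 mm from the base axis. Payload 3.1 kg.
Tool frame: the origin (TCP) lies midway between the tips of the shut fingers; the grasp point (between the pads) lies 19 mm behind it; z points along the fingers, y is the line along which they close (so a half turn about z gives the same grasp; the last joint's range is limited). The gripper opens to 85 mm and grips with 20 to 120 N. Pads are 22 mm wide; open, the fingers measure 114 mm over their backs; the gripper's body (76 mm by 85 mm) begins 54 mm behind the grasp point. The pads swing forward as they close: fully open they stand 13 mm farther back than shut.
Start: joints at [1.125, 0.217, 1.613, -0, 1.311, -0.112], TCP at [204.754, 590.521, 203.3] pointing down, gripper open.
Joint ranges: [-2.75, 2.75], [-0.78, 2.1], [0.31, 2.55], [-1.13, 4.27], [0.13, 2.63], [-2.58, 2.58]. Speed limits (rad/s): [2.79, 2.79, 3.14, 3.14, 3.14, 3.14].

### API

Orientations are given as a 3x3 rotation matrix whose columns are the frame's x, y, z axes.
In Python, from plant import ctrl gives the robot as it stands.
- The arm moves only by the shell command python3 -m creep 'ROWS' [FORCE]. ROWS is JSON, a list of rows, each a list of 5 numbers: the shift along the tool's x, y, z in m, then the turn about the tool's z in rad, then the finger opening in m, from 0 to 0.0854. In form: [[dx, dy, dz, roll, hand], ...]. A call has 1 to 20 rows; each row is the pose to reach, as a shift and turn from the pose commanded when the call began, along the tool's axes at that moment; what a row does not reach only later rows make up. A row lasts 1/8 s, in which the tool goes at most 62.5 mm and 10.7 degrees, less where a joint would pass 70% of its speed; a pose out of reach is approached as far as the arm can. A call with a gripper value outside its range is refused whole. The fingers move at their own pace and stop on an object; FORCE is the grip in N (left out, the last holds). Time passes only in rows, so rows that repeat a pose let the fingers close. It gives the time, the measured TCP pose, the force, the opening and the grip force at its end, in the units of the state.
- ctrl.read_state(): the state, without advancing time (a new reading comes with each control period).
- ctrl.capture(name): name is "side" or "top" or "wrist"; returns (picture, depth): 480x640x3 uint8, red, green, blue; 480x640 float32, mm along the optical axis (not along the pixel's ray), 0 where there is no reading.
- ctrl.camera_params(name): a dict with "fov_y" (degrees; the focal length in pixels is half the picture's height over the tangent of half this angle, whatever the lens; pixels are square), "cx", "cy" (the principal point, pixels), "eye" and "orientation" of the camera in the world; the wrist camera has in their place "hand_eye" (4x4, takes a point from camera to tool coordinates, whose origin is the TCP and whose axes are the flange's). Camera axes: x right, y down, z forward; pixel columns grow to the right and rows downward; lengths in mm; the calibration is good to about 2 mm. A picture is of the moment at which its call begins: read the wrist's pose just before it. camera_params takes no time and is no camera call.
- ctrl.sign_off(): hands the job in; it is judged then, once.
Trained networks look in the newest picture that a camera, given by its name, has taken for a name from the list of things; names that differ only in an ending like _2 or _b are one class to them, and where a whole thing is asked for, a point or a joint stands for the part that bears it (a point fixed in the world has none). Each returns a list of dicts, best first, with "confidence" (0 to 1); they miss things now and then, are a little off and sometimes report something else, mostly with a low value. They report only what shows in the picture. A call takes as long as a camera call.
- ctrl.cut_out(camera, name): "pixels" (480x640 bool, what is visible of it).
- ctrl.tip_of(camera, name): "location" ([x, y, z] in mm, in world coordinates, good to about 4 mm: a listed point, or the origin of a listed thing).
The state is a dict: "clock": time; "joint_positions": joint angles; "dq": joint speeds; "effort": joint torques, N m; "ee_pos": TCP position; "tool_rot": TCP orientation; "ft_force": force on the tool from outside, world axes, zero at the start; "wrist_torque": the same for the moment, N m; "grip_width": opening from 0.0 (shut) to 1.0 (fully open); "finger_force": force on a finger pad.
Only numpy, scipy, OpenCV 4.12 (cv2) and the standard library are available. Lean on these libraries where they do the work, as an engineer would, in place of code of your own. Each camera call takes 0.05 s, during which the arm holds its last target. There are 200 camera calls.

### The job

Get the block heater behind the guard running without putting a hand down behind the guard: first shoot the barrel bolt of the guard's hatch fully home, then lay the reach hook in the two notches of its stand so that its bent end hangs down, and let go of it. Take it again from there, reach over the guard with it and pull the heater's red paddle switch all the way over towards the robot. Finish with the hook back in both notches of its stand, bent end hanging down, and leave the bottle, flask and tube rack standing where they are.

Things in the scene. Friction and masses are not known exactly. Their poses are not given: they have to be found in the camera images.
- hook_grip (a point): Reach hook (bent steel rod, 0.30 kg): centre of its flat blue grip, 120 mm (x) by 30 (y) by 18 (z). In this frame an 8 mm round shaft runs from the grip's front end along +x to a bend at x = 190 mm and then along +y to an 18 mm orange ball centred at (190, 110, 0). Behind the grip an 8 mm stub runs to x = -110. Mass centre (35, 14, 0) mm. It starts flat on the bench, z up, this point 9 mm high.
- stand_seat (a point): Seat of the fixed hook stand, 155 mm above the bench: where hook_grip comes when the hook is laid in, shaft along this frame's +x (within 10 mm along x), the stub in the rear notch, the shaft in the front one, the bent end hanging free beyond the front post. z up. Laid there and let go, the hook rolls by its own weight until its bent end hangs down (hook_grip y within 15 degrees of down).
- stand: The hook stand: dark steel foot 275 x 85 x 12 mm (x from -110 to 165 mm), two posts 12 mm thick with their middles at x = -80 and x = 145 mm, each topped by a white 90-degree V notch, open upwards, 42 mm wide at the mouth and 21 mm deep. Origin on the bench right below the seat; x along the stand, z up.
- guard: Fixed clear-paned guard, 360 mm wide, 200 mm high. Origin on the bench midway along the front screen, in the middle of its 20 mm thick frame; x points square away from the robot, y along the screen to the left, z up. Wings of the same height run 230 mm back from both ends; open above and behind. The robot's side is x below 0.
- hatch (a joint): Hinge angle of the hatch, the clear panel in the right half of the guard's front screen (guard y from -158 to -4 mm): 0 is shut, positive swings towards the robot. It starts shut and a spring hinge (about 0.3 N m) keeps it so.
- bolt (a joint): Travel of the steel barrel bolt on the hatch, near its top: 0 is fully drawn, 0.030 m is fully home in the keeper on the guard's middle post. It moves along the guard's +y and needs about 2 N.
- bolt_knob (a point): Middle of the bolt's knob, 160 mm above the bench and 41 mm in front of the screen's middle plane; it moves with the bolt. The knob is a 12 mm round pin with a 14 mm black ball end, sticking out level towards the robot; it reaches 21 mm nearer the robot than this point. The bolt's guides stand out no farther than 22 mm from the screen's middle plane.
- switch (a joint): Angle of the red paddle switch on the heater: 0 is off, leaning away from the robot by 0.42 rad; 0.84 rad is on, leaning towards the robot as much. It stays where it is left; 1 to 2 N on the paddle moves it.
- switch_pivot (a point): Pivot of the paddle switch on the fixed block heater behind the guard, level with the top of its light grey box (200 x 190 mm, 90 mm high). x points to the heater's back (away from the robot), y to its left, z up. A block of capped tubes, 120 mm high, begins 55 mm behind this point; a bezel 26 mm square and 4 mm high surrounds the paddle's foot.
- paddle_tip (a point): Tip of the red paddle, 36 mm from its pivot. The paddle is 18 mm wide (heater y), 7 mm thick and swings in the heater's x-z plane.
- amber_bottle_mid (a point): Amber reagent bottle with a black cap, 58 mm across, 135 mm high, standing loose on the bench; this point is half-way up.
- flask_mid (a point): Greenish conical flask, 68 mm across at its foot, 100 mm high, standing loose on the bench; this point is half-way up.
- tube_rack_mid (a point): White tube rack with coloured caps, 62 x 104 mm, 52 mm high with its caps, loose on the bench; this point is 20 mm above the bench.

How it is judged (in metres and radians):
On the way, in this order (a step that is already met when the one before it is completed fails the run):
1. the hatch is shut and its bolt is home in the keeper (27 of 30 mm at least) (value of joint bolt above 0.027 m and value of joint hatch below 0.04 rad), for 0.1 s.
2. the reach hook lies in both notches of its stand, bent end hanging down, with the hand off it (distance between hook_grip and stand_seat below 0.024 m and z of hook_grip in the frame of stand_seat below 0.006 m and angle between the x axis of hook_grip and the x axis of stand_seat, either way round below 0.06 rad and angle between hook_grip's own y axis and vertical above 2.5 rad and contact force between reach_hook and the fingers below 0.05 N), for 0.2 s.
3. the paddle switch is over to on (value of joint switch above 0.7 rad), for 0.1 s.
At the end, for the whole second after the job is handed in: Bolt 27 of 30 mm home or more, hatch shut (under 0.04 rad), switch past 0.7 of 0.84 rad; hook at rest in both notches: grip centre within 24 mm of the seat and at most 6 mm above it, shaft within 0.06 rad of the stand's line, bent end within 0.64 rad of straight down (all of step 1 and value of joint switch above 0.7 rad and distance between hook_grip and stand_seat below 0.024 m and z of hook_grip in the frame of stand_seat below 0.006 m and angle between the x axis of hook_grip and the x axis of stand_seat, either way round below 0.06 rad and angle between hook_grip's own y axis and vertical above 2.5 rad and linear speed of reach_hook below 0.05 m/s); the robot touches nothing.
It fails at once if the hand goes down behind the guard's front screen (x of the grasp point in the frame of guard above 0 m and y of the grasp point in the frame of guard between -0.19 and 0.19 m and height (world z) of the grasp point below 0.24 m).
It fails at once if the amber bottle is knocked over or shifted by more than 25 mm (distance of amber_bottle_mid from where it was at the start of the episode above 0.025 m).
It fails at once if the flask is knocked over or shifted by more than 25 mm (distance of flask_mid from where it was at the start of the episode above 0.025 m).
It fails at once if the tube rack is shifted by more than 25 mm (distance of tube_rack_mid from where it was at the start of the episode above 0.025 m).
It also fails if it takes over 72 s, if anything falls off the work surface, if the arm or the gripper's body presses on something with over 40 N, if the wrist force passes 120 N, or if a joint passes its speed limit or range.

## Working session

There is one attempt and no reset: what is moved stays moved. The work goes in short steps, Python scripts to look and compute and a shell command to move; the robot and the scene stay as the last step left them, time stands still between calls to the robot, and variables do not carry over. Pictures are saved under pics/ and viewed, at most 10 in all, crops included, and the job is handed in when it is done.

```bash
mkdir -p pics; ls; cat > h.py <<'E'
import numpy as np, cv2
from plant import ctrl
def cam(n):
    p=ctrl.camera_params(n); f=240/np.tan(np.radians(p["fov_y"])/2); return p,f
def shot(n,fn=None):
    s=ctrl.read_state(); im,d=ctrl.capture(n)
    if fn: cv2.imwrite("pics/"+fn,im[:,:,::-1])
    return s,im,d
def pose(n,s=None):
    p,f=cam(n)
    if n=="wrist":
        H=np.array(p["hand_eye"]); R=np.array(s["tool_rot"]); return R@H[:3,:3], R@H[:3,3]+np.array(s["ee_pos"]),p,f
    return np.array(p["orientation"]),np.array(p["eye"]),p,f
def world(n,d,mask,s=None):
    R,e,p,f=pose(n,s); v,u=np.nonzero(mask&(d>0)); z=d[v,u]
    return (R@np.stack([(u-p["cx"])/f*z,(v-p["cy"])/f*z,z])).T+e
def pix(n,P,s=None):
    R,e,p,f=pose(n,s); c=(np.atleast_2d(P)-e)@R; return c[:,:2]/c[:,2:]*f+[p["cx"],p["cy"]]
E
python3 - <<'E'
from h import *
np.set_printoptions(precision=1,suppress=True)
s=ctrl.read_state();print(s)
for n in("top","side"):
    print(n,ctrl.camera_params(n)); shot(n,n+"0.png")
    for k in "hook_grip stand_seat stand guard bolt_knob switch_pivot paddle_tip amber_bottle_mid flask_mid tube_rack_mid".split():
        print(k,[(np.array(r["location"]),round(r["confidence"],2)) for r in ctrl.tip_of(n,k)[:2]])
E
```

```text
pics
{'clock': 0.0, 'joint_positions': array([ 1.1,  0.2,  1.6, -0. ,  1.3, -0.1]), 'dq': array([ 0.,  0.,  0.,  0.,  0., -0.]), 'effort': array([  0. , -39.7, -30.4,  -0. ,   0. ,  -0. ]), 'ee_pos': array([204.4, 589.7, 202. ]), 'tool_rot': array([[-0.9,  0.3, -0. ],
       [ 0.3,  0.9, -0. ],
       [ 0. , -0. , -1. ]]), 'ft_force': array([-0.1,  0.6,  0.1]), 'wrist_torque': array([ 0.,  0., -0.]), 'finger_force': 0.0, 'grip_width': 0.9985287649768797}
top {'fov_y': 52.87714364526937, 'cx': 317.8306682048312, 'cy': 243.08708385913351, 'eye': array([ 339.4,  -74.7, 1144.8]), 'orientation': array([[-0. , -1. ,  0.2],
       [-1. ,  0. ,  0. ],
       [-0. , -0.2, -1. ]])}
hook_grip [(array([ 413.9, -296.4,   11.5]), 0.69)]
stand_seat [(array([442. , 273.3, 158. ]), 0.75)]
stand [(array([437.7, 274.3,   0.1]), 0.86)]
guard [(array([589.7, -33.7,   3.6]), 0.64), (array([ 522.2, -450.2,   26.3]), 0.23)]
bolt_knob [(array([549.2, -91.6, 160.8]), 0.86)]
switch_pivot [(array([689. ,  -4.1, 125.2]), 0.73), (array([669.7,  -3.2,  87.3]), 0.61)]
paddle_tip [(array([689.6,  -7.1, 122.1]), 0.62
[... 269 characters left out ...]
 -814.9,  922.9]), 'orientation': array([[ 1. , -0.2,  0.2],
       [-0.3, -0.7,  0.7],
       [ 0. , -0.7, -0.7]])}
hook_grip [(array([ 416.4, -295.4,    8.8]), 0.7), (array([591.4, -31.1,  -1.8]), 0.34)]
stand_seat []
stand [(array([441.2, 273.3,  -2.3]), 0.95)]
guard [(array([590.9, -31. ,  -0.7]), 0.72)]
bolt_knob [(array([548.2, -94.1, 157.8]), 0.54)]
switch_pivot [(array([ 529.3, -452. ,   20. ]), 0.73), (array([674. ,  -8.6,  88.1]), 0.59)]
paddle_tip [(array([688.3,  -5.3, 121.8]), 0.54)]
amber_bottle_mid [(array([464.1, 106. ,  67.6]), 0.67)]
flask_mid [(array([369.9, 107.9,  53.9]), 0.84)]
tube_rack_mid [(array([ 529.9, -455.3,   19.6]), 0.82), (array([368.2, 107.3,  50.3]), 0.33)]
```

View pics/top0.png

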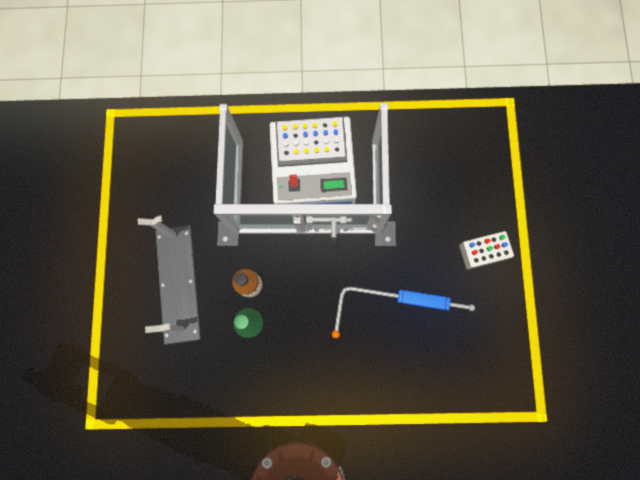

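```bash
python3 - <<'E'
from h import *
np.set_printoptions(precision=1,suppress=True)
s,im,d=shot("top")
W={}
for k in ("hook_grip","stand","guard","bolt_knob","switch_pivot","paddle_tip"):
    r=ctrl.cut_out("top",k)
    if not r: print(k,"none"); continue
    m=r[0]["pixels"]; P=world("top",d,m); v,u=np.nonzero(m)
    print(k,r[0]["confidence"],m.sum(),"uv",u.min(),u.max(),v.min(),v.max(),"lo",np.percentile(P,2,axis=0),"hi",np.percentile(P,98,axis=0))
    np.save("m_"+k,P)
P=world("top",d,np.ones((480,640),bool)); col=im[d>0].astype(int); np.savez("top0",P=P,col=col)
# blue grip & orange ball
R,G,B=col.T
o=(R>180)&(G>60)&(G<150)&(B<80); b=(B>R+50)&(B>G+20)
for n,k in(("orange",o),("blue",b)):
    q=P[k]; print(n,len(q),np.median(q,axis=0),np.percentile(q,5,axis=0),np.percentile(q,95,axis=0))
red=(R>150)&(G<70)&(B<70); q=P[red]; print("red",len(q),np.median(q,axis=0))
E
```

```text
hook_grip 0.97 1132 uv 332 473 287 337 lo [ 339.7 -403.3    3.6] hi [442.4 -90.6  21. ]
stand 0.6 4468 uv 138 199 216 344 lo [335.1 231.6   6.2] hi [593.4 326.  164.9]
guard 0.64 679 uv 233 262 309 337 lo [339.1  79.1   9.5] hi [398.5 136.6 101.6]
bolt_knob 0.66 211 uv 313 350 218 240 lo [ 534.5 -124.7  156.6] hi [579.8 -52.2 167.4]
switch_pivot 0.68 6954 uv 269 355 117 205 lo [ 637.1 -137.5   69.6] hi [821.5  44.1 120. ]
paddle_tip 0.48 98 uv 289 297 174 186 lo [671.  -13.5  90. ] hi [701.3   3.9 124.9]
orange 148 [668.3 -12.6  50.1] [ 332.8 -559.5   -2.4] [805.8 462.3 122.6]
blue 923 [ 417.4 -292.3   17.6] [ 396.  -364.3    1.2] [787.9 -54.3 118.9]
red 28 [ 529.4 -444.6   51.4]
```

The top view shows the stand at left (white notches at about (150,221) and (157,328)), the bottle at (247,282) and the flask at (248,322). The guard's front rail runs along row ~210 with the bolt knob at (333,230). The hook has its grip at (424,299), bend at (346,290) and ball at (336,335). The red paddle is at (293,182) and the rack at (487,250). Next I'll fit the axes.

```bash
python3 - <<'E'
from h import *
np.set_printoptions(precision=3,suppress=True)
z=np.load("top0.npz"); P=z["P"]; R,G,B=z["col"].T
def box(*b): return (P[:,0]>b[0])&(P[:,0]<b[1])&(P[:,1]>b[2])&(P[:,1]<b[3])&(P[:,2]>b[4])&(P[:,2]<b[5])
def pca(q):
    c=q.mean(0); w,v=np.linalg.eigh(np.cov(q.T)); return c,v[:,-1]
g=P[box(350,480,-380,-200,-5,40)&(B>R+50)]; 
rr=cv2.minAreaRect(g[:,:2].astype(np.float32)); print("grip rect",rr,"pca",pca(g[:,:2]), len(g))
h=P[box(300,480,-420,-80,3,40)]; sh=h[(h[:,1]>-215)]; print("hook lo/hi",h.min(0),h.max(0))
o=P[box(300,400,-150,-60,-5,40)&(R>150)&(B<90)]; print("ball",len(o),o.mean(0))
# stand
W=P[box(300,650,200,380,140,180)]
for a,b in((300,450),(450,650)):
    q=W[(W[:,0]>a)&(W[:,0]<b)]; print("notch",len(q),q.mean(0),np.percentile(q,2,axis=0),np.percentile(q,98,axis=0),pca(q[:,:2])[1])
f=P[box(300,600,180,360,6,20)]; print("foot",cv2.minAreaRect(f[:,:2].astype(np.float32)),f[:,:2].min(0),f[:,:2].max(0), pca(f[:,:2]))
# guard front top rail
q=P[box(550,640,-250,180,190,215)]; print("rail",len(q),pca(q[:,:2]),q.mean(0),np.percentile(q,1,axis=0),np.percentile(q,99,axis=0))
k=P[box(515,575,-130,-40,148,180)]; print("knob pts",len(k)); np.save("k",k)
k2=k[k[:,0]<555]; print(k2.mean(0),pca(k2[:,:2]),np.percentile(k2,3,axis=0),np.percentile(k2,97,axis=0))
r=P[box(640,730,-40,40,85,140)&(R>110)&(G<70)]; print("paddle",len(r),r.mean(0),np.percentile(r,3,axis=0),np.percentile(r,97,axis=0),r[r[:,2]>118].mean(0))
hb=P[box(620,720,-170,80,84,100)]; print("heater",cv2.minAreaRect(hb[:,:2].astype(np.float32)))
t=P[box(700,840,-170,80,108,135)]; print("tubes",cv2.minAreaRect(t[:,:2].astype(np.float32)))
E
```

```text
grip rect ((414.7601318359375, -300.9049072265625), (125.5716323852539, 34.691383361816406), 79.60954284667969) pca (array([ 413.963, -298.654]), array([0.176, 0.984])) 756
hook lo/hi [ 300.094 -419.098    3.01 ] [479.879 -80.244  23.799]
ball 48 [339.6   -92.049  13.911]
notch 155 [358.059 269.971 160.561] [351.051 244.158 148.395] [366.001 291.825 171.558] [-0.118  0.993]
notch 152 [580.812 295.897 159.143] [573.949 271.    143.073] [589.204 316.547 171.08 ] [-0.106  0.994]
foot ((461.79498291015625, 271.8594665527344), (169.46495056152344, 277.1784973144531), 86.69073486328125) [324.703 180.07 ] [599.784 359.516] (array([461.472, 277.906]), array([-0.993, -0.114]))
rail 2043 (array([592.46, -30.36]), array([0.018, 1.   ])) [592.46  -30.36  198.732] [ 576.049 -204.147  192.456] [637.43  148.048 203.124]
knob pts 276
[540.228 -89.737 163.421] (array([540.228, -89.737]), array([-1.   , -0.002])) [526.957 -95.002 159.212] [554.029 -84.116 166.953]
paddle 1 [681.778  -9.775 112.418] [681.778  -9.775 112.418] [681.778  -9.775 112.418] [nan nan nan]
heater ((680.0914306640625, -49.422325134277344), (87.9378890991211, 189.4989013671875), 2.729886054992676)
tubes ((776.0411376953125, -44.97101593017578), (96.6316146850586, 149.73570251464844), 2.9165306091308594)<stdin>:20: RuntimeWarning: Mean of empty slice.
  ret = um.true_divide(
```

View pics/side0.png

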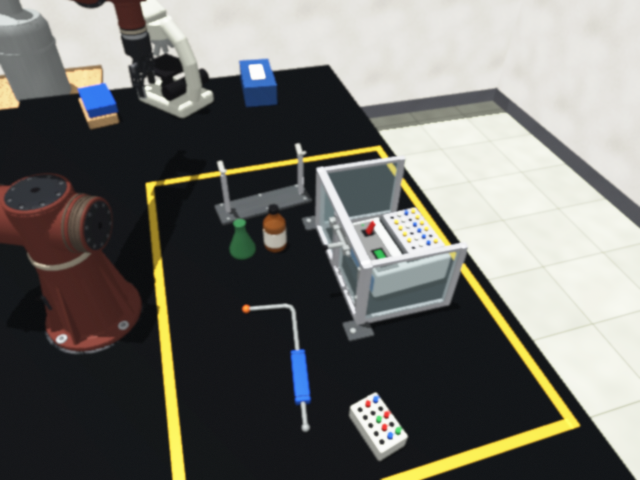

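The side view matches this: the bolt knob is on the near face of the guard at (330,235), the paddle at (369,228), and the hook is flat with its ball at (247,309). The stand's +x is roughly world +x, with the rear notch nearer the robot. I'll start with the bolt, pushing with the side of the shut fingers.

```bash
cat >> h.py <<'E'
def row(xyz,yaw):
    "row (m, rad) from the present pose to tool-down pose xyz mm with tool x at world yaw"
    s=ctrl.read_state(); R=np.array(s["tool_rot"]); d=R.T@(np.array(xyz)-s["ee_pos"])/1000
    y0=np.arctan2(R[1,0],R[0,0]); t=-(np.angle(np.exp(1j*(yaw-y0))))
    print("row",np.round(d,4),"roll",round(float(t),4),"yaw0",round(float(y0),4),"q",np.round(s["joint_positions"],2),"t",round(s["clock"],2))
E
python3 -c "
from h import *
row([543,-125,250],1.553); print(ctrl.read_state()['tool_rot'])"
```

```text
row [-0.554  -0.5652 -0.0467] roll 1.2548 yaw0 2.8078 q [ 1.12  0.22  1.61 -0.    1.31 -0.11] t 1.45
[[-9.44804227e-01  3.27635427e-01  1.87641796e-06]
 [ 3.27635427e-01  9.44804227e-01 -1.92947238e-05]
 [-8.09448268e-06 -1.76149556e-05 -1.00000000e+00]]
```

```bash
python3 -m creep '[[-0.554,-0.565,-0.047,1.255,0],[-0.554,-0.565,-0.047,1.255,0],[-0.554,-0.565,-0.047,1.255,0],[-0.554,-0.565,-0.047,1.255,0],[-0.554,-0.565,-0.047,1.255,0],[-0.554,-0.565,-0.047,1.255,0],[-0.554,-0.565,-0.047,1.255,0],[-0.554,-0.565,-0.047,1.255,0],[-0.554,-0.565,-0.047,1.255,0],[-0.554,-0.565,-0.047,1.255,0],[-0.554,-0.565,-0.047,1.255,0],[-0.554,-0.565,-0.047,1.255,0],[-0.554,-0.565,-0.047,1.255,0],[-0.554,-0.565,-0.047,1.255,0],[-0.554,-0.565,-0.047,1.255,0],[-0.554,-0.565,-0.047,1.255,0]]'; python3 - <<'E'
from h import *
np.set_printoptions(precision=1,suppress=True)
s,im,d=shot("wrist","w1.png")
for k in("bolt_knob","guard"): print(k,[(np.array(r["location"]),round(r["confidence"],2)) for r in ctrl.tip_of("wrist",k)[:2]])
row([543,-125,148],1.553)
E
```

```text
clock: 3.45
ee_pos: [542.6, -123.5, 250.2]
tool_rot: [[0.017, 1.0, -0.0], [1.0, -0.017, 0.0], [0.0, -0.0, -1.0]]
ft_force: [-0.0, -0.5, -0.0]
grip_width: -0.003
finger_force: 0.0
bolt_knob [(array([550.4, -89.8, 159.2]), 0.96)]
guard []
row [-0.   0.   0.1] roll 0.0013 yaw0 1.5543 q [-0.3  0.   1.7  0.   1.4 -0.3] t 3.6
```

```bash
python3 -m creep '[[0,0,0.05,0,0],[0,0,0.101,0,0],[0,0,0.101,0,0],[0.008,0,0.101,0,0],[0.016,0,0.101,0,0],[0.022,0,0.101,0,0],[0.028,0,0.101,0,0],[0.034,0,0.101,0,0],[0.040,0,0.101,0,0]]'; python3 - <<'E'
from h import *
np.set_printoptions(precision=1,suppress=True)
s,im,d=shot("top")
print("knob",[(np.array(r["location"]),round(r["confidence"],2)) for r in ctrl.tip_of("top","bolt_knob")[:2]])
E
```

```text
clock: 4.72
ee_pos: [543.7, -84.4, 149.3]
tool_rot: [[0.018, 1.0, -0.0], [1.0, -0.018, -0.0], [-0.0, -0.0, -1.0]]
ft_force: [-0.6, -0.1, 0.8]
grip_width: 0.001
finger_force: 0.0
knob []
```

```bash
python3 -m creep '[[0.004,0,0,0,0],[0.008,0,0,0,0],[0.012,0,0,0,0],[0.012,0,0,0,0]]'; python3 - <<'E'
from h import *
np.set_printoptions(precision=1,suppress=True)
s,im,d=shot("side","s1.png")
print("knob",[(np.array(r["location"]),round(r["confidence"],2)) for r in ctrl.tip_of("side","bolt_knob")[:2]])
s,im,d=shot("wrist","w2.png")
print("knob",[(np.array(r["location"]),round(r["confidence"],2)) for r in ctrl.tip_of("wrist","bolt_knob")[:2]])
E
```

```text
clock: 5.32
ee_pos: [544.0, -72.5, 149.3]
tool_rot: [[0.018, 1.0, -0.0], [1.0, -0.018, 0.0], [0.0, -0.0, -1.0]]
ft_force: [-0.8, -0.3, -0.6]
grip_width: -0.001
finger_force: 0.0
knob [(array([545.6, -94.2, 159. ]), 0.64)]
knob []
```

```bash
cd pics; python3 -c "
import cv2
a=cv2.imread('s1.png')[150:350,250:480];b=cv2.imread('w2.png')
cv2.imwrite('c1.png',cv2.hconcat([cv2.resize(a,(420,365)),cv2.resize(b,(380,365))]))"
```

```text
(no output)
```

View pics/c1.png

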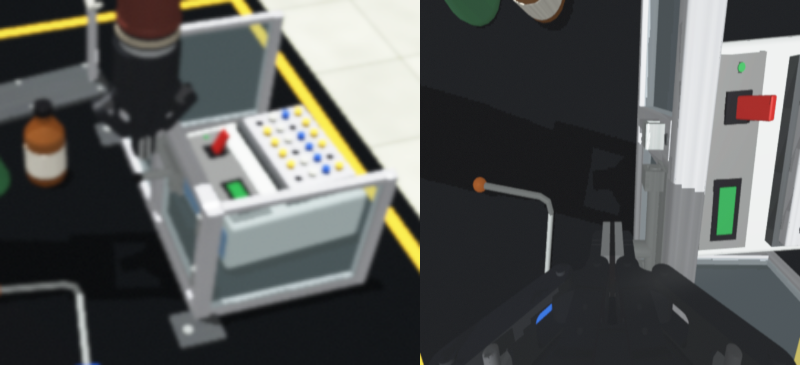

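The left crop (side camera) shows the shut fingers at the bolt. The right crop (wrist camera) has the fingertips at (613,230), the keeper at (655,135) and the barrel at (655,185), with the knob hidden behind the fingers. I'll keep going gently and watch the force.

```bash
python3 -m creep '[[0.003,0,0,0,0],[0.006,0,0,0,0]]'; python3 -m creep '[[0.003,0,0,0,0],[0.006,0,0,0,0]]' | grep -E "ee_pos|force"; python3 - <<'E'
from h import *
np.set_printoptions(precision=1,suppress=True)
s,im,d=shot("top","t2.png")
P=world("top",d,np.ones_like(d,bool)); k=(P[:,0]>515)&(P[:,0]<572)&(P[:,1]>-140)&(P[:,1]<-20)&(P[:,2]>150)&(P[:,2]<175)
q=P[k]; print(len(q)); print(np.histogram(q[:,1],bins=np.arange(-140,-19,10)))
E
```

```text
clock: 5.78
ee_pos: [544.1, -66.7, 149.3]
tool_rot: [[0.018, 1.0, -0.0], [1.0, -0.018, 0.0], [0.0, -0.0, -1.0]]
ft_force: [-0.3, 1.0, 0.4]
grip_width: -0.005
finger_force: 0.0
ee_pos: [544.2, -60.5, 149.3]
ft_force: [-0.5, -0.5, -0.3]
finger_force: 0.0
7
(array([0, 5, 0, 0, 0, 2, 0, 0, 0, 0, 0, 0]), array([-140, -130, -120, -110, -100,  -90,  -80,  -70,  -60,  -50,  -40,
        -30,  -20]))
```

```bash
python3 -m creep '[[0,0,-0.05,0,0],[-0.03,0,-0.1,0,0],[-0.04,0,-0.1,0,0]]' | grep -E "ee_pos|force"; python3 - <<'E'
from h import *
np.set_printoptions(precision=1,suppress=True)
s,im,d=shot("wrist","w3.png")
print("knob",[(np.array(r["location"]),round(r["confidence"],2)) for r in ctrl.tip_of("wrist","bolt_knob")[:2]])
m=ctrl.cut_out("wrist","bolt_knob")
if m: 
    P=world("wrist",d,m[0]["pixels"],s); print(len(P),np.percentile(P,[2,50,98],axis=0))
E
```

```text
ee_pos: [547.1, -103.0, 255.6]
ft_force: [0.7, 0.0, 0.4]
finger_force: 0.0
knob [(array([547.8, -89. , 160. ]), 0.62)]
2030 [[ 531.  -126.7  159.2]
 [ 573.1  -87.9  163.8]
 [ 581.7  -50.5  166.3]]
```

View pics/w3.png

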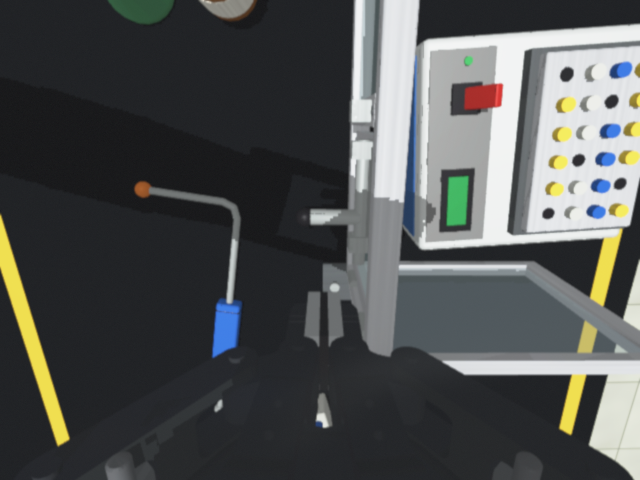

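The knob is still at (318,216), so the bolt hasn't moved and the fingers went past it without touching. I'll check where the fingertips really are.

```bash
python3 - <<'E'
from h import *
np.set_printoptions(precision=1,suppress=True)
s,im,d=shot("wrist")
print("tcp",s["ee_pos"],pix("wrist",s["ee_pos"],s),"grasp",pix("wrist",np.array(s["ee_pos"])+[0,0,19],s), "knob",pix("wrist",[[549,-89,160]],s))
m=np.zeros_like(d,bool); m[285:345,296:350]=1; m&=(d<260)
P=world("wrist",d,m,s); print(ctrl.camera_params("wrist"))
v,u=np.nonzero(m&(d>0))
for r in (292,296,300,310,320,330,340):
    k=v==r; print(r,[(int(a),np.round(b)) for a,b in list(zip(u[k],P[k]))[::8]])
E
```

```text
tcp [ 542.8 -100.8  248.4] [[321.9 284.9]] grasp [[321.8 302.2]] knob [[330.4 219.6]]
{'fov_y': 67.39406646153748, 'cx': 323.48788384332613, 'cy': 239.78226983935872, 'hand_eye': array([[   0. ,   -1. ,   -0.3,   79.3],
       [   1. ,   -0. ,    0. ,    0.6],
       [  -0. ,   -0.3,    1. , -170.2],
       [   0. ,    0. ,    0. ,    1. ]])}
292 [(308, array([537., -89., 280.])), (316, array([541., -89., 281.])), (324, array([544., -89., 280.])), (332, array([547., -89., 281.]))]
296 [(308, array([538., -89., 285.])), (316, array([541., -89., 285.])), (324, array([544., -89., 284.])), (332, array([547., -89., 284.]))]
300 [(308, array([538., -89., 287.])), (316, array([541., -90., 287.])), (324, array([544., -89., 287.])), (332, array([547., -89., 288.]))]
310 [(296, array([533., -93., 288.])), (304, array([536., -93., 288.])), (312, array([539., -89., 296.])), (320, array([543., -89., 296.])), (328, array([546., -89., 296.])), (337, array([549., -89., 296.])), (345, array([553., -93., 289.]))]
320 [(296, array([533., -93., 296.])), (304, array([536., -93., 297.])), (312, array([540., -89., 304.])), (320, array([543., -89., 304.])), (328, array([546., -90., 302.])), (336, array([548., -89., 303.])), (344, array([552., -93., 297.]))]
330 [(296, array([534., -93., 304.])), (304, array([537., -93., 304.])), (312, array([540., -89., 310.])), (320, array([543., -89., 310.])), (328, array([545., -89., 311.])), (336, array([548., -89., 310.])), (344, array([551., -93., 304.]))]
340 [(296, array([535., -87., 319.])), (304, array([538., -87., 319.])), (312, array([540., -88., 318.])), (320, array([543., -91., 314.])), (328, array([545., -90., 314.])), (336, array([548., -88., 317.])), (344, array([550., -86., 321.]))]
```

The fingertips show about 30 mm above the reported TCP (z≈279 when the TCP reads 248), so they passed over the knob. I'll go again lower, and farther from the screen so the gripper body clears the frame.

```bash
python3 - <<'E'
from h import *
row([534,-128,200],1.553);row([534,-128,122],1.553)
s=ctrl.read_state(); e=np.array(s["ee_pos"]); print(pix("wrist",[e+[0,12,0],e+[0,12,30]],s), ctrl.camera_params("wrist")["hand_eye"])
E
```

```text
row [-0.0279 -0.0077  0.0474] roll -0.0006 yaw0 1.5524 q [-0.31  0.03  1.74  0.    1.38 -0.29] t 6.65
row [-0.028  -0.0074  0.1254] roll -0.0006 yaw0 1.5524 q [-0.31  0.03  1.74  0.    1.38 -0.29] t 6.65
[[321.47120647 263.30140153]
 [320.95609646 289.01508807]] [[ 2.60368097e-04 -9.52026046e-01 -3.06016894e-01  7.92526238e+01]
 [ 9.99999331e-01 -9.70854476e-05  1.15286380e-03  5.93151688e-01]
 [-1.12726615e-03 -3.06016989e-01  9.52025384e-01 -1.70211352e+02]
 [ 0.00000000e+00  0.00000000e+00  0.00000000e+00  1.00000000e+00]]
```

```bash
python3 -m creep '[[-0.028,-0.0077,0.047,0,0],[-0.028,-0.0077,0.090,0,0],[-0.028,-0.0077,0.126,0,0],[-0.028,-0.0077,0.126,0,0],[-0.018,-0.0077,0.126,0,0],[-0.008,-0.0077,0.126,0,0],[0.002,-0.0077,0.126,0,0]]' | grep -E "ee_pos|ft_"; python3 -m creep '[[0.005,0,0,0,0],[0.010,0,0,0,0],[0.015,0,0,0,0]]' | grep -E "ee_pos|ft_";  python3 -m creep '[[0.005,0,0,0,0],[0.010,0,0,0,0]]' | grep -E "ee_pos|ft_"
```

```text
ee_pos: [537.4, -98.7, 125.3]
ft_force: [0.1, -2.4, -0.6]
ee_pos: [536.4, -83.6, 123.8]
ft_force: [-0.0, -1.7, 1.2]
ee_pos: [536.7, -78.6, 123.7]
ft_force: [-0.2, -21.4, -1.4]
```

The force jumped to 21 N after about 30 mm of travel, so the bolt is home. I'll back off and check from above while moving over the hook.

```bash
python3 -m creep '[[-0.015,0,0,0,0],[-0.02,0,-0.06,0,0.0854],[-0.02,0,-0.12,0,0.0854],[-0.02,0,-0.12,0,0.0854],[-0.02,0,-0.12,0,0.0854]]' | grep -E "ee_pos|ft_|width"; python3 - <<'E'
from h import *
np.set_printoptions(precision=1,suppress=True)
s,im,d=shot("wrist","w4.png")
print("knob",[(np.array(r["location"]),round(r["confidence"],2)) for r in ctrl.tip_of("wrist","bolt_knob")[:2]])
m=(d>0)&(d<300); P=world("wrist",d,m,s)-s["ee_pos"]
k=(abs(P[:,0])<70)&(P[:,1]<25)&(P[:,1]>-25)&(P[:,2]<90); q=P[k]; 
for sg in(-1,1):
    z=q[q[:,0]*sg>20]; print("finger",len(z),z[:,2].min() if len(z) else 0,np.percentile(z,[1,5,50],axis=0) if len(z) else 0)
g=0.1758; a=np.arctan2(.984,.176); row([414,-298,120],a)
E
```

```text
ee_pos: [535.2, -93.0, 242.5]
ft_force: [0.4, 1.1, -1.1]
grip_width: 0.843
knob [(array([553.5, -63.3, 160. ]), 0.94)]
finger 7677 34.61196004424812 [[-65.2  -9.2  39.1]
 [-59.8  -5.4  44.6]
 [-42.6   8.9  81.3]]
finger 11620 -95.03065595769073 [[ 34.2 -23.3 -87.7]
 [ 36.8 -17.4 -79. ]
 [ 46.9   6.6  62.3]]
row [-0.2 -0.1  0.1] roll 0.159 yaw0 1.5528 q [-0.3  0.   1.8  0.   1.4 -0.3] t 8.88
```

```bash
python3 - <<'E'
from h import *
np.set_printoptions(precision=4,suppress=True)
row([414,-298,120],1.394)
E
```

```text
row [-0.2075 -0.116   0.1208] roll 0.1588 yaw0 1.5528 q [-0.3   0.01  1.77  0.    1.37 -0.28] t 8.88
```

```bash
python3 -m creep '[[-0.2075,-0.116,0.12,0.159,0.0854],[-0.2075,-0.116,0.12,0.159,0.0854],[-0.2075,-0.116,0.12,0.159,0.0854],[-0.2075,-0.116,0.12,0.159,0.0854],[-0.2075,-0.116,0.12,0.159,0.0854],[-0.2075,-0.116,0.12,0.159,0.0854],[-0.2075,-0.116,0.12,0.159,0.0854]]' | grep -E "ee_pos|width"; python3 - <<'E'
from h import *
np.set_printoptions(precision=4,suppress=True)
s,im,d=shot("top"); P=world("top",d,np.ones_like(d,bool))
k=(P[:,0]>524)&(P[:,0]<553)&(P[:,1]>-130)&(P[:,1]<-30)&(P[:,2]>150)&(P[:,2]<180); print("knob top",k.sum(),P[k].mean(0))
s,im,d=shot("wrist","w5.png")
print("grip",[(np.array(r["location"]),round(r["confidence"],2)) for r in ctrl.tip_of("wrist","hook_grip")[:2]])
P=world("wrist",d,np.ones_like(d,bool),s); C=im[d>0].astype(int)
b=(C[:,2]>C[:,0]+50)&(P[:,2]<40)&(P[:,2]>5); q=P[b]; c=q.mean(0); v=np.linalg.eigh(np.cov(q[:,:2].T))[1][:,1]
v*=np.sign(v[1]); t=(q[:,:2]-c[:2])@v; print("blue",len(q),c,np.median(q[:,2]),v,np.arctan2(v[1],v[0]),np.percentile(t,[1,99]),"mid",c[:2]+v*np.percentile(t,[1,99]).mean())
n=np.array([-v[1],v[0]]); print("across",np.percentile((q[:,:2]-c[:2])@n,[1,99]), s["ee_pos"])
row([*c[:2],60],np.arctan2(v[1],v[0]))
E
```

```text
ee_pos: [417.2, -298.1, 123.7]
grip_width: 1.001
knob top 75 [539.8345 -60.1884 164.1138]
grip [(array([ 415.7, -300.5,    8.8]), 0.56)]
blue 5323 [ 416.9    -294.6003   17.167 ] 17.24451267525717 [0.1698 0.9855] 1.4001965306024144 [-61.5723  54.979 ] mid [ 416.3403 -297.8491]
across [-14.551   14.8359] [ 417.4868 -298.2266  124.0471]
row [ 0.0036 -0.0014  0.0642] roll -0.0043 yaw0 1.3959 q [-0.76  0.06  1.94  0.    1.13 -0.58] t 9.9
```

The bolt is confirmed 29.5 mm home. Now the hook: descend and grip with the fingertips a few mm above the bench.

```bash
python3 -m creep '[[0,-0.001,0.05,-0.004,0.06],[0,-0.001,0.1,-0.004,0.06],[0,-0.001,0.13,-0.004,0.06],[0,-0.001,0.14,-0.004,0.05],[0,-0.001,0.147,-0.004,0.045],[0,-0.001,0.147,-0.004,0.045]]' | grep -E "ee_pos|width|ft_";  python3 -m creep '[[0,0,0,0,0.02],[0,0,0,0,0.0],[0,0,0,0,0.0],[0,0,0,0,0.0],[0,0,0,0,0.0]]' 60 | grep -E "ee_pos|width|force"
```

```text
ee_pos: [416.2, -299.4, -22.7]
ft_force: [-1.0, -0.3, 0.6]
grip_width: 0.528
ee_pos: [416.5, -300.1, -22.0]
ft_force: [0.3, 1.4, 6.5]
grip_width: 0.333
finger_force: 62.2
```

```bash
python3 -m creep '[[0,0,-0.03,0,0],[0,0,-0.06,0,0],[0,0,-0.12,0,0],[0,0,-0.18,0,0],[0,0,-0.233,0,0],[0,0,-0.233,0,0]]' 80 | grep -E "ee_pos|width|force"; python3 - <<'E'
from h import *
np.set_printoptions(precision=4,suppress=True)
row([439,275.5,210],.1157)
E
```

```text
ee_pos: [418.0, -301.6, 215.0]
ft_force: [0.9, -0.1, -3.0]
grip_width: 0.326
finger_force: 80.1
row [ 0.5721 -0.0787  0.0004] roll 1.282 yaw0 1.3977 q [-0.76 -0.04  1.87 -0.    1.3  -0.59] t 12.03
```

```bash
python3 -m creep '[[0.572,-0.079,0,1.282,0],[0.572,-0.079,0,1.282,0],[0.572,-0.079,0,1.282,0],[0.572,-0.079,0,1.282,0],[0.572,-0.079,0,1.282,0],[0.572,-0.079,0,1.282,0],[0.572,-0.079,0,1.282,0],[0.572,-0.079,0,1.282,0],[0.572,-0.079,0,1.282,0],[0.572,-0.079,0,1.282,0],[0.572,-0.079,0,1.282,0],[0.572,-0.079,0,1.282,0],[0.572,-0.079,0,1.282,0]]' | grep -E "ee_pos|width|force"; python3 - <<'E'
from h import *
np.set_printoptions(precision=3,suppress=True)
s,im,d=shot("wrist","w6.png")
for k in("stand_seat","stand","hook_grip"): print(k,[(np.array(r["location"]),round(r["confidence"],2)) for r in ctrl.tip_of("wrist",k)[:2]])
P=world("wrist",d,np.ones_like(d,bool),s); C=im[d>0].astype(int)
w=(P[:,0]>540)&(P[:,0]<640)&(abs(P[:,2]-158)<16)&(P[:,1]>240)&(P[:,1]<340)&(C.min(1)>100); q=P[w]; print("front notch",len(q),q.mean(0),np.percentile(q,[2,98],axis=0) if len(q) else 0)
hk=(P[:,2]>210)&(P[:,2]<270)&(P[:,0]>520); q=P[hk]; print("shaft",len(q)); 
if len(q): print(q.mean(0),np.percentile(q,[2,98],axis=0))
print(s["ee_pos"],s["tool_rot"][:,0])
E
```

```text
ee_pos: [435.1, 276.4, 207.9]
ft_force: [0.2, 0.1, -2.7]
grip_width: 0.323
finger_force: 80.3
stand_seat []
stand []
hook_grip [(array([438.6, 278.7, 239.1]), 0.84)]
front notch 18 [578.505 291.46  147.441] [[577.059 284.593 142.314]
 [580.204 301.054 151.303]]
shaft 2428
[537.061 288.502 240.846] [[520.711 283.844 238.266]
 [552.334 293.13  242.737]]
[435.15  276.387 207.905] [ 0.993  0.114 -0.003]
```

View pics/w6.png

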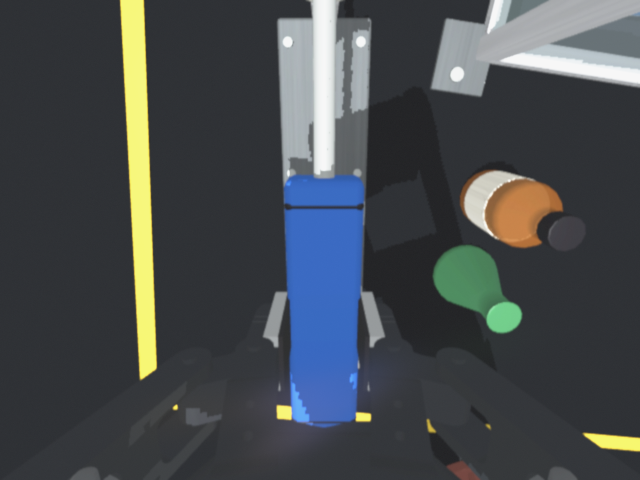

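The hook's shaft (column 324) is centred on the stand's foot (columns 279–370) and parallel to it. Bottle and flask are clear on the right, and I'll check the offset along the stand from the foot's front end (row 18) and the grip's front end (row 178).

```bash
python3 - <<'E'
from h import *
np.set_printoptions(precision=3,suppress=True)
s,im,d=shot("wrist"); P=world("wrist",d,np.ones_like(d,bool),s); C=im[d>0].astype(int)
ax=np.array([.9933,.1155]); n=np.array([-.1155,.9933])
f=(P[:,2]>6)&(P[:,2]<18)&(P[:,0]>480)&(abs((P[:,:2]-[439,276])@n)<60); q=P[f][:,:2]
t=(q-[439,276])@ax; l=(q-[439,276])@n; print("foot front",np.percentile(t,[90,99,99.8])-165,"lat",np.percentile(l,[1,99]),np.percentile(l,[1,99]).mean())
b=(C[:,2]>C[:,0]+60)&(P[:,2]>225)&(P[:,2]<260); q=P[b][:,:2]; t=(q-[439,276])@ax; l=(q-[439,276])@n
print("grip front - 60",np.percentile(t,[95,99,99.8])-60,"lat",np.percentile(l,[1,99]).mean(),"z",np.median(P[b][:,2]))
E
```

```text
foot front [-9.932 -0.183  1.141] lat [-40.752  42.462] 0.8549222580816895
grip front - 60 [-5.3   -2.588 -2.417] lat 1.6936008182754225 z 248.48968373185068
```

```bash
python3 -m creep '[[0.003,0.001,0.03,0,0],[0.003,0.001,0.055,0,0],[0.003,0.001,0.07,0,0],[0.003,0.001,0.078,0,0],[0.003,0.001,0.082,0,0],[0.003,0.001,0.084,0,0],[0.003,0.001,0.084,0,0]]' | grep -E "ee_pos|width|force"
```

```text
ee_pos: [439.5, 277.8, 126.0]
ft_force: [-0.0, -1.1, -2.7]
grip_width: 0.321
finger_force: 80.4
```

```bash
python3 -m creep '[[0,0,0.001,0,0],[0,0,0.002,0,0],[0,0,0.002,0,0]]' | grep -E "ee_pos|ft_";python3 -m creep '[[0,0,0.001,0,0],[0,0,0.002,0,0],[0,0,0.002,0,0]]' | grep -E "ee_pos|ft_"
```

```text
ee_pos: [440.1, 277.2, 125.2]
ft_force: [-1.2, -2.9, 4.5]
ee_pos: [440.5, 276.7, 124.4]
ft_force: [-3.0, -6.5, 11.2]
```

```bash
python3 -m creep '[[0,0,-0.001,0,0.0854],[0,0,-0.001,0,0.0854],[0,0,-0.001,0,0.0854],[0,0,-0.001,0,0.0854],[0,0,-0.001,0,0.0854],[0,0,-0.001,0,0.0854],[0,0,-0.001,0,0.0854],[0,0,-0.001,0,0.0854]]' | grep -E "ee_pos|width|force"; python3 - <<'E'
from h import *
np.set_printoptions(precision=3,suppress=True)
s,im,d=shot("wrist","w7.png"); P=world("wrist",d,np.ones_like(d,bool),s); C=im[d>0].astype(int)
ax=np.array([.9933,.1155]); n=np.array([-.1155,.9933])
b=(C[:,2]>C[:,0]+60)&(P[:,2]>130)&(P[:,2]<190); q=P[b][:,:2]; t=(q-[439,276])@ax; l=(q-[439,276])@n
print(len(q),"grip front-60",np.percentile(t,[95,99,99.8])-60,"lat",np.percentile(l,[1,50,99]),"z",np.percentile(P[b][:,2],[5,50,95]),"dir",np.polyfit(t,l,1))
shot("side","s7.png")
for c in("wrist","side"):print("hook",[(np.array(r["location"]),round(r["confidence"],2)) for r in ctrl.tip_of(c,"hook_grip")[:2]])
E
cd pics; python3 -c "
import cv2
a=cv2.imread('s7.png')[110:290,170:410];b=cv2.imread('w7.png')
cv2.imwrite('c7.png',cv2.hconcat([cv2.resize(a,(400,300)),cv2.resize(b,(400,300))]))"
```

```text
ee_pos: [438.9, 277.5, 122.3]
ft_force: [0.2, -0.1, -0.4]
grip_width: 0.995
finger_force: 0.0
12553 grip front-60 [-0.552  1.836  1.972] lat [-10.111   1.135  10.953] z [155.27  168.856 170.524] dir [0.002 1.076]
hook [(array([442.4, 275.8, 154.9]), 0.63)]
hook [(array([440.5, 277.8, 155.6]), 0.93)]
```

View pics/c7.png

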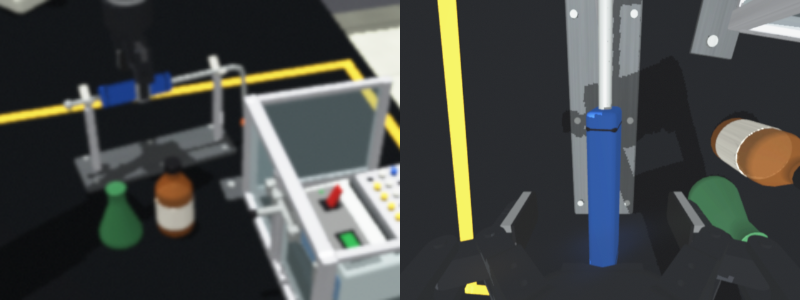

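The hook hangs in both notches (left crop: bend at (240,70), ball hanging at (245,122)), and the fingers are open clear of the grip in the right crop. I'll take it again and meanwhile refine the paddle position.

```bash
python3 -m creep '[[0.001,0,0.006,0,0.0854],[0.001,0,0.006,0,0.04],[0.001,0,0.006,0,0],[0.001,0,0.006,0,0],[0.001,0,0.006,0,0],[0.001,0,0.006,0,0],[0.001,0,0.006,0,0]]' 90 | grep -E "ee_pos|width|force"; python3 - <<'E'
from h import *
np.set_printoptions(precision=1,suppress=True)
P=np.load("m_paddle_tip.npy"); 
for a,b in((86,100),(100,112),(112,119),(119,130)):
    q=P[(P[:,2]>a)&(P[:,2]<b)]; print(a,len(q),np.percentile(q,[3,50,97],axis=0).tolist())
for c in("top","side"):
    s,im,d=shot(c); P=world(c,d,np.ones_like(d,bool)); C=im[d>0].astype(int)
    r=(C[:,0]>C[:,1]*2)&(C[:,0]>C[:,2]*2)&(C[:,0]>60)&(P[:,0]>640)&(P[:,0]<720)&(abs(P[:,1]+5)<30)&(P[:,2]>92)&(P[:,2]<140); q=P[r]
    print(c,len(q),np.percentile(q,[3,50,97],axis=0).tolist())
    for k in("switch_pivot","paddle_tip"):print(k,[(np.array(r["location"]),round(r["confidence"],2)) for r in ctrl.tip_of(c,k)[:2]])
z=np.load("top0.npz")["P"]; k=(z[:,2]>84)&(z[:,2]<95)&(z[:,0]>610)&(z[:,0]<720)&(z[:,1]>-170)&(z[:,1]<70); q=z[k]
# left edge of heater vs x
for a in(645,660,690,705): 
    e=q[abs(q[:,0]-a)<6]; print(a,np.percentile(e[:,1],[1,99]))
E
```

```text
ee_pos: [440.0, 276.5, 116.3]
ft_force: [-0.6, -5.1, 1.0]
grip_width: 0.193
finger_force: 89.1
86 22 [[670.6848650257427, -11.810751921707453, 87.99104263073639], [672.8349116161171, -4.015543582522952, 97.06180449301155], [701.9466843665219, 1.2660857321054575, 99.51058513472113]]
100 33 [[674.0007243286335, -13.544290296665022, 100.40234538734524], [677.1199480613801, -5.178332707763516, 106.29487792470195], [680.8523105097828, 3.9439801210093366, 111.64488319319595]]
112 14 [[677.7103133691156, -12.28106806586947, 112.71500497924244], [681.1671324028571, -5.5088441503375165, 114.87401019687866], [683.5210650958426, 2.4659901069953456, 118.42307630588377]]
119 29 [[679.3627899976088, -12.70607544626173, 119.20582257063316], [684.6975941905848, -3.802377371638414, 122.67195752422765], [688.6315835437608, 2.9463573168910635, 125.38646084729837]]
top 77 [[672.695445611363, -12.479354359134105, 97.1546997867767], [679.2467916215717, -5.288761724888246, 112.62481601922627], [688.1487433400002, 2.0733911171455026, 124.33216974255525]]
switch_pivot [(array([670.8,  -3.6,  86.3]), 0.59)]
paddle_tip [(array([686.6,  -6.2, 123.6]), 0.4)]
side 67 [[672.4245411243021, -16.63695327115816, 94.01916461491993], [680.000646824481, -10.215827130781577, 107.74740180267327], [686.6835175747467, -3.230536895739092, 124.73158036525277]]
switch_pivot [(array([675.5,  -6.7,  89.7]), 0.81), (array([548.7, -63.9, 156.1]), 0.36)]
paddle_tip [(array([690.8,  -5.1, 121.4]), 0.44), (array([546.6, -64.4, 159.6]), 0.3)]
645 [-141.7   42.1]
660 [-142.1   41.8]
690 [-141.8   44.5]
705 [-141.    42.5]
```

```bash
python3 -m creep '[[0,0,-0.02,0,0],[0,0,-0.06,0,0],[0,0,-0.12,0,0],[0,0,-0.18,0,0],[0,0,-0.195,0,0],[0,0,-0.195,0,0],[0,0,-0.195,0,0]]' 100 | grep -E "ee_pos|width|force"; python3 - <<'E'
from h import *
np.set_printoptions(precision=4,suppress=True)
row([518.6,-10.6,308],.035)
E
```

```text
ee_pos: [438.2, 277.1, 307.5]
ft_force: [0.0, -1.0, -3.6]
grip_width: 0.187
finger_force: 97.9
row [ 0.0466  0.2951 -0.0003] roll 0.0809 yaw0 0.1159 q [ 0.43 -0.08  1.73  0.    1.49  1.88] t 18.77
```

```bash
python3 -m creep '[[0.0466,0.295,0,0.081,0],[0.0466,0.295,0,0.081,0],[0.0466,0.295,0,0.081,0],[0.0466,0.295,0,0.081,0],[0.0466,0.295,0,0.081,0],[0.0466,0.295,0,0.081,0],[0.0466,0.295,0,0.081,0],[0.0466,0.295,0,0.081,0]]' | grep -E "ee_pos|width|force"; python3 - <<'E'
from h import *
np.set_printoptions(precision=1,suppress=True)
s0=ctrl.read_state(); e=np.array(s0["ee_pos"]); x=s0["tool_rot"][:,0]
print("tcp",e,"expected ball",e+190*x+[0,0,-71.3])
for c in("top","side"):
    s,im,d=shot(c,c+"8.png"); P=world(c,d,np.ones_like(d,bool)); C=im[d>0].astype(int)
    o=(C[:,0]>150)&(C[:,1]>45)&(C[:,1]<150)&(C[:,2]<90)&(P[:,2]>190)&(P[:,2]<300)&(P[:,0]>600); q=P[o]; print(c,"ball",len(q),q.mean(0) if len(q) else 0)
    k=(P[:,2]>325)&(P[:,2]<365)&(P[:,0]>610)&(P[:,0]<720)&(abs(P[:,1])<40); q=P[k]; print(" shaft",len(q),np.percentile(q,[2,50,98],axis=0).tolist() if len(q) else 0)
    print([(np.array(r["location"]),round(r["confidence"],2)) for r in ctrl.tip_of(c,"hook_grip")[:1]])
E
cd pics; python3 -c "
import cv2
a=cv2.imread('side8.png')[80:340,230:500];b=cv2.imread('top8.png')[90:350,180:450]
cv2.imwrite('c8.png',cv2.hconcat([cv2.resize(a,(400,385)),cv2.resize(b,(400,385))]))"
```

```text
ee_pos: [519.6, -8.7, 310.1]
ft_force: [0.2, 0.2, -3.2]
grip_width: 0.188
finger_force: 98.6
tcp [519.6  -8.7 310.1] expected ball [709.4  -1.7 238.3]
top ball 0 0
 shaft 49 [[685.3900670831354, -4.634587934429834, 342.59503555957014], [695.1286448212554, -1.0497614018423462, 348.1925468874307], [706.0719437895349, 2.884960411688669, 351.52920445719104]]
[(array([518.1,  -9.2, 349.7]), 0.63)]
side ball 29 [706.3  -7.  243.9]
 shaft 185 [[612.0667446535247, -10.534703670576409, 326.4561332978346], [665.2611748642776, -6.239853875465428, 351.43705898800545], [710.9066515808855, -0.21796065570344592, 354.51827707039115]]
[(array([517.4,  -8.6, 350.8]), 0.83)]
```

View pics/c8.png

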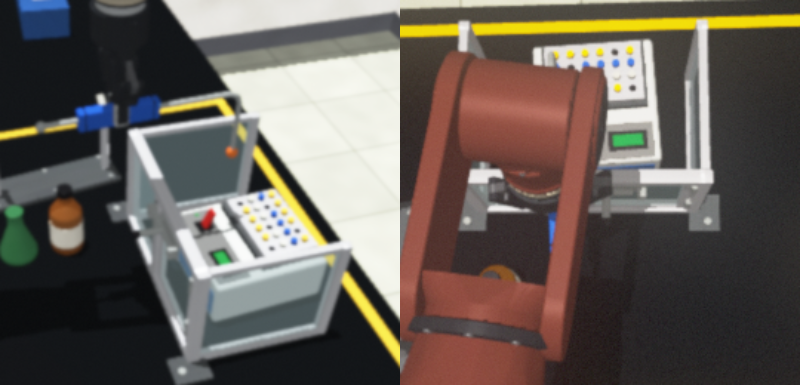

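The side crop shows the ball hanging at (231,152) above the heater, right behind the red paddle at (208,218). The measured ball centre of about (709,-3,240) matches the expected one, so I'll lower it behind the paddle.

```bash
python3 -m creep '[[0,0.003,0.03,0,0],[0,0.003,0.06,0,0],[0,0.003,0.09,0,0],[0,0.003,0.105,0,0],[0,0.003,0.12,0,0],[0,0.003,0.129,0,0],[0,0.003,0.129,0,0],[0,0.003,0.129,0,0]]' | grep -E "ee_pos|width|force"; python3 - <<'E'
from h import *
np.set_printoptions(precision=1,suppress=True)
s0=ctrl.read_state(); e=np.array(s0["ee_pos"]); x=s0["tool_rot"][:,0]
print("expected ball",e+190*x+[0,0,-71.3])
s,im,d=shot("side","side9.png"); P=world("side",d,np.ones_like(d,bool)); C=im[d>0].astype(int)
o=(C[:,0]>150)&(C[:,1]>60)&(C[:,1]<150)&(C[:,2]<90)&(P[:,2]>95)&(P[:,2]<140)&(P[:,0]>640)&(P[:,0]<730)&(abs(P[:,1])<30); q=P[o]; print("ball",len(q),q.mean(0) if len(q) else 0)
c=cv2.imread('pics/side9.png')[170:290,310:470]; cv2.imwrite('pics/c9.png',cv2.resize(c,(640,480),interpolation=cv2.INTER_CUBIC))
E
```

```text
ee_pos: [521.2, -13.1, 183.3]
ft_force: [0.2, 0.6, -2.7]
grip_width: 0.191
finger_force: 98.7
expected ball [711.1  -6.5 112.3]
ball 28 [699.  -11.3 116.3]
```

View pics/c9.png

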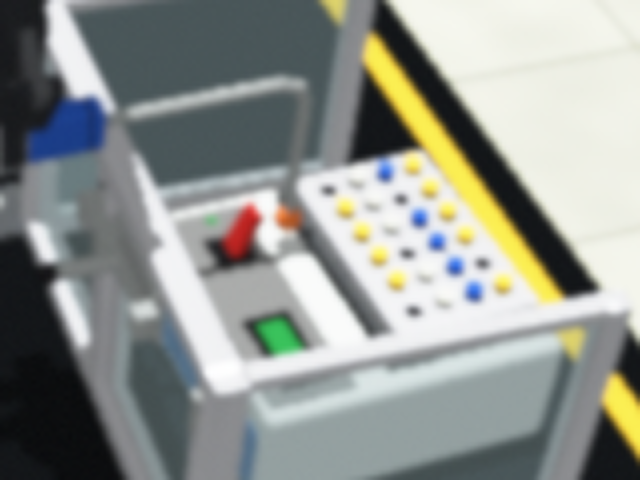

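The ball at (288,217) hangs just behind the red paddle at (240,232). Pulling now.

```bash
python3 -m creep '[[-0.007,0,0,0,0],[-0.013,0,0,0,0],[-0.018,0,0,0,0],[-0.023,0,0,0,0],[-0.028,0,0,0,0],[-0.031,0,0,0,0]]' | grep -E "ee_pos|ft_"; python3 -m creep '[[-0.002,0,0,0,0],[-0.004,0,0,0,0]]' | grep -E "ee_pos|ft_"
```

```text
ee_pos: [490.0, -14.2, 183.0]
ft_force: [2.8, -0.2, -1.2]
ee_pos: [486.7, -14.3, 182.5]
ft_force: [6.3, 0.7, -3.6]
```

```bash
python3 -m creep '[[-0.002,0,0,0,0],[-0.003,0,0,0,0]]' | grep -E "ee_pos|ft_"; python3 - <<'E'
from h import *
np.set_printoptions(precision=1,suppress=True)
s,im,d=shot("side","side10.png"); P=world("side",d,np.ones_like(d,bool)); C=im[d>0].astype(int)
r=(C[:,0]>C[:,1]*2.5)&(C[:,0]>C[:,2]*2)&(C[:,0]>60)&(P[:,0]>630)&(P[:,0]<720)&(abs(P[:,1]+5)<30)&(P[:,2]>92)&(P[:,2]<140); q=P[r]
print(len(q),np.percentile(q,[3,50,97],axis=0).tolist(), [(np.array(r["location"]),round(r["confidence"],2)) for r in ctrl.tip_of("side","paddle_tip")[:2]])
E
```

```text
ee_pos: [485.2, -14.3, 183.0]
ft_force: [9.4, 0.7, -3.6]
34 [[660.3854520968041, -18.28247925747854, 94.59306240262323], [667.5598986416758, -14.905726100215247, 108.40198494379484], [677.4839397234264, -5.023058406783177, 123.93400034663176]] [(array([659.2,  -6.8, 118.1]), 0.56)]
```

```bash
python3 -m creep '[[0.01,0,0,0,0],[0.02,0,0,0,0],[0.023,0,-0.03,0,0],[0.023,0,-0.08,0,0],[0.023,0,-0.125,0,0],[0.023,0,-0.127,0,0]]' | grep -E "ee_pos|force"; python3 - <<'E'
from h import *
np.set_printoptions(precision=4,suppress=True)
s,im,d=shot("side","side11.png")
print([(np.array(r["location"]),round(r["confidence"],2)) for r in ctrl.tip_of("side","paddle_tip")[:2]])
P=world("side",d,np.ones_like(d,bool)); C=im[d>0].astype(int)
r=(C[:,0]>C[:,1]*2.5)&(C[:,0]>C[:,2]*2)&(C[:,0]>60)&(P[:,0]>630)&(P[:,0]<720)&(abs(P[:,1]+5)<30)&(P[:,2]>92)&(P[:,2]<140); q=P[r]
q=q[np.argsort(q[:,2])]; print(len(q),"low",q[:8].mean(0),"high",q[-8:].mean(0))
row([439,276.8,308],.1159)
E
```

```text
ee_pos: [507.4, -13.8, 313.1]
ft_force: [0.4, -0.0, -3.8]
finger_force: 98.8
[(array([661.4, -10. , 119.3]), 0.44)]
29 low [671.8995 -11.9635  95.8107] high [661.4591 -14.8185 120.0949]
row [-0.0555 -0.2923  0.0002] roll -0.081 yaw0 0.0349 q [-0.17 -0.11  1.76 -0.    1.49  1.37] t 23.23
```

The paddle leans 0.40 rad towards the robot, so it is on. Back to the stand.

```bash
python3 -m creep '[[-0.0555,-0.292,0,-0.081,0],[-0.0555,-0.292,0,-0.081,0],[-0.0555,-0.292,0,-0.081,0],[-0.0555,-0.292,0,-0.081,0],[-0.0555,-0.292,0,-0.081,0],[-0.0555,-0.292,0,-0.081,0],[-0.0555,-0.292,0,-0.081,0],[-0.0555,-0.292,0,-0.081,0],[-0.0555,-0.292,0,-0.081,0]]' | grep -E "ee_pos|force"; python3 - <<'E'
from h import *
np.set_printoptions(precision=4,suppress=True)
s,im,d=shot("wrist"); P=world("wrist",d,np.ones_like(d,bool),s); C=im[d>0].astype(int)
ax=np.array([.9933,.1155]); n=np.array([-.1155,.9933]); o=np.array([439,276])
b=(C[:,2]>C[:,0]+60)&(P[:,2]>310)&(P[:,2]<380); q=P[b]; t=(q[:,:2]-o)@ax; l=(q[:,:2]-o)@n
print("grip front-60",np.percentile(t,[99,99.8])-60,"lat",np.percentile(l,[1,99]).mean(),"dir",np.polyfit(t,l,1)[0],"pitch",np.polyfit(t,q[:,2],1)[0],"z top",np.median(q[:,2]))
k=(P[:,2]>325)&(P[:,2]<365)&(P[:,0]>515)&(P[:,0]<620)&(C.max(1)-C.min(1)<40); q=P[k]; t=(q[:,:2]-o)@ax; l=(q[:,:2]-o)@n
print("shaft",len(q),np.polyfit(t,l,1),l.mean(),t.mean(),np.polyfit(t,q[:,2],1))
row([439.5,276.8,130],.1157); row([439.5,276.8,116.3],.1157)
E
```

```text
ee_pos: [440.1, 275.2, 308.9]
ft_force: [0.1, 0.8, -2.4]
finger_force: 99.1
grip front-60 [1.8325 1.9804] lat -0.5123937320819261 dir -0.0037553913173529957 pitch -0.01810191353600489 z top 362.26354874687394
shaft 3271 [ 0.0009 -0.8421] -0.7531405727599156 97.98677812114931 [ -0.0079 350.9716]
row [-0.0005 -0.0015  0.1792] roll -0.0017 yaw0 0.114 q [ 0.42 -0.08  1.73 -0.    1.49  1.88] t 24.4
row [-0.0005 -0.0015  0.1929] roll -0.0017 yaw0 0.114 q [ 0.42 -0.08  1.73 -0.    1.49  1.88] t 24.4
```

Aligned within 2 mm. Lowering.

```bash
python3 -m creep '[[-0.0005,-0.0015,0.05,0,0],[-0.0005,-0.0015,0.1,0,0],[-0.0005,-0.0015,0.14,0,0],[-0.0005,-0.0015,0.165,0,0],[-0.0005,-0.0015,0.178,0,0],[-0.0005,-0.0015,0.186,0,0],[-0.0005,-0.0015,0.19,0,0],[-0.0005,-0.0015,0.192,0,0]]' | grep -E "ee_pos|ft_"; python3 -m creep '[[0,0,0.001,0,0],[0,0,0.002,0,0],[0,0,0.002,0,0]]' | grep -E "ee_pos|ft_"
```

```text
ee_pos: [440.0, 278.2, 118.2]
ft_force: [0.8, 0.0, -3.5]
ee_pos: [440.4, 277.6, 117.3]
ft_force: [-2.6, -3.4, 5.1]
```

```bash
python3 -m creep '[[0,0,0,0,0.03],[0,0,0,0,0.06],[0,0,0,0,0.0854],[0,0,0,0,0.0854],[0,0,0,0,0.0854],[0,0,0,0,0.0854]]' | grep -E "ee_pos|width|force"; python3 -m creep '[[0,0,-0.02,0,0.0854],[0,0,-0.06,0,0.0854],[0,0,-0.12,0,0.0854],[0,0,-0.17,0,0.0854],[-0.10,0,-0.17,0,0.0854],[-0.10,0,-0.17,0,0.0854],[-0.10,0,-0.17,0,0.0854],[-0.10,0,-0.17,0,0.0854]]' | grep -E "ee_pos|force"; python3 - <<'E'
from h import *
np.set_printoptions(precision=3,suppress=True)
s,im,d=shot("wrist","w12.png"); P=world("wrist",d,np.ones_like(d,bool),s); C=im[d>0].astype(int)
ax=np.array([.9933,.1155]); n=np.array([-.1155,.9933]); o=np.array([439,276])
b=(C[:,2]>C[:,0]+60)&(P[:,2]>130)&(P[:,2]<190); q=P[b]; t=(q[:,:2]-o)@ax; l=(q[:,:2]-o)@n
print("front-60",np.percentile(t,99.8)-60,"lat",np.percentile(l,[1,99]),"ztop",np.median(q[:,2]),"dir",np.polyfit(t,l,1)[0])
s,im,d=shot("side","side12.png"); P=world("side",d,np.ones_like(d,bool)); C=im[d>0].astype(int)
for k in("hook_grip","amber_bottle_mid","flask_mid","tube_rack_mid","paddle_tip","bolt_knob"): print(k,[(np.array(r["location"]),round(r["confidence"],2)) for r in ctrl.tip_of("side",k)[:1]])
print(ctrl.read_state()["clock"])
a=cv2.imread('pics/side12.png')[100:340,150:450]; b=cv2.imread('pics/w12.png')
cv2.imwrite('pics/c12.png',cv2.hconcat([cv2.resize(a,(400,320)),cv2.resize(b,(400,320))]))
E
```

```text
ee_pos: [439.1, 277.8, 115.2]
ft_force: [0.1, 1.0, 0.4]
grip_width: 1.002
finger_force: 0.0
ee_pos: [340.3, 266.4, 285.5]
ft_force: [0.4, 0.6, -0.7]
finger_force: 0.0
front-60 2.1941583526001196 lat [-8.303  9.331] ztop 169.228053203233 dir 0.0005840616136811539
hook_grip [(array([440.3, 277.3, 157. ]), 0.8)]
amber_bottle_mid [(array([464.7, 107.7,  68.4]), 0.91)]
flask_mid [(array([369.3, 106.5,  51.2]), 0.62)]
tube_rack_mid [(array([ 531., -454.,   19.]), 0.82)]
paddle_tip [(array([658.6, -11. , 122. ]), 0.45)]
bolt_knob [(array([547.9, -66.9, 162. ]), 0.54)]
27.925
```

View pics/c12.png

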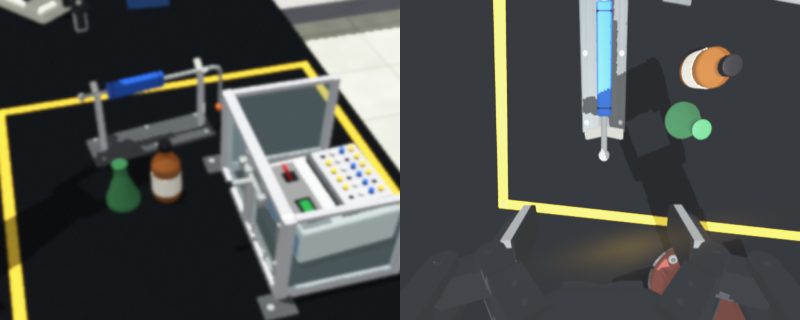

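The hook lies in both notches with its end hanging (ball at (218,107), left crop). The paddle leans to the robot at (288,172), the bottle and flask are standing, and the hand is clear. Handing in.

```bash
python3 -c "
from plant import ctrl
print(ctrl.sign_off())"
```

```text
the job is handed in; nothing more can be done
None
```

The job is handed in (the verdict was not shown): at about 28 s the bolt measured 29.5 mm home, the paddle switch was over to on, the hook lay in both notches with its end hanging down, and the bottle, flask and rack were unmoved.

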